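Shut the draught shield and tare the laboratory balance

ROBOT

A 6-joint arm with a two-finger parallel gripper is mounted at the origin on the work surface. World frame = base frame: x ahead of the robot, y to its left, z up, the work surface at z = 0. Lengths are in m, angles in rad, forces in N, time in s.
With the tool pointing down it reaches from about 0.25 to 0.775 m from the base axis. Payload 4 kg.
Tool frame: the origin (TCP) lies on the centre line of the jaws, within the pads' length; the fingertips stand 25 mm ahead of it and the grasp point (between the pads) lies 6 mm ahead of it; z points along the fingers, y is the line along which they close (so a half turn about z gives the same grasp; the last joint's range is limited). The gripper opens to 94 mm and grips with 3 to 60 N. Pads are 16 mm wide; open, the fingers measure 119 mm over their backs; the gripper's body (75 mm by 177 mm) begins 78 mm behind the grasp point.
Start: joints at [1.171, 0.087, 1.371, -0, 1.684, -0.103], TCP at [0.161, 0.526, 0.201] pointing down, gripper open.
Joint ranges: [-3.1, 3.1], [-0.76, 2.03], [0.27, 2.55], [-1.08, 4.22], [0.17, 2.65], [-2.57, 2.57]. Speed limits (rad/s): [2.79, 2.79, 3.14, 3.14, 3.14, 3.14].

INTERFACE

Orientations are given as [roll, pitch, yaw] about the fixed x, y, z axes, in that order (R = Rz(yaw) Ry(pitch) Rx(roll)).
In Python, from bench import robot, imaging gives the robot as it stands. The module is installed in compiled form; this text tells all that it offers.
- The arm moves only by the tool drive_tool, never from a script. Its argument "series" is a list of rows, each a list of 3 entries, a list of its own where there are three numbers: the finger opening in m, from 0 to 0.094, then the shift along the tool's x, y, z in m, then the turn, a rotation vector about the tool's x, y, z in rad. A call has 1 to 5 rows; each row is the pose to reach, as a shift and turn from the pose commanded when the call began, along the tool's axes at that moment; what a row does not reach only later rows make up. A row lasts 1/8 s, in which the tool goes at most 62.5 mm and 10.7 degrees, less where a joint would pass 70% of its speed; a pose out of reach is approached as far as the arm can. A call with a gripper value outside its range is refused whole. The fingers move at their own pace and stop on an object; the grip force is fixed at half the most. Time passes only in rows, so rows that repeat a pose let the fingers close. It gives the time, the measured TCP pose, the force, the opening and the grip force at its end, in the units of the state.
- robot.get_obs(): the state, without advancing time (a new reading comes with each control period).
- imaging.snapshot(name): name is "side" or "top" or "wrist"; returns the picture (384x512x3 uint8, red, green, blue); there is no depth.
- imaging.get_calibration(name): a dict with "intrinsics" (3x3 intrinsics, pixels), "position" and "rotation" of the camera in the world. Camera axes: x right, y up, looking along -z (the intrinsics and any distortion apply to the point x, -y, -z); pixel columns grow to the right and rows downward; lengths in m; the calibration is good to about 2 mm. The wrist camera is an equidistant fisheye: a pixel r from the principal point sees the ray r / f radians off the axis. A picture is of the moment at which its call begins: read the wrist's pose just before it. get_calibration takes no time and is no camera call; for the wrist camera it gives the pose at the moment of the call.
- robot.close_job(): hands the job in; it is judged then, once.
The state is a dict: "time": time; "joint_positions": joint angles; "qvel": joint speeds; "joint_torque": joint torques, N m; "tool_pos": TCP position; "ee_rot": TCP orientation; "wrist_force": force on the tool from outside, world axes, zero at the start; "wrist_torque": the same for the moment, N m; "width": finger opening in m; "finger_force": force on a finger pad.
Only numpy, scipy, OpenCV 4.12 (cv2) and the standard library are available. Lean on these libraries where they do the work, as an engineer would, in place of code of your own. Each camera call takes 0.05 s, during which the arm holds its last target. There are 200 camera calls.

TASK

Get the laboratory balance ready to weigh: slide the clear lid of its draught shield fully shut by pushing its black wedge-shaped tab with the outside of the fingers, then reach the fingertips down into the round well on the console, press the sunken tare key all the way down, hold it there for about a second, and let it come back up. Pick nothing up: leave the key in the square well, the beaker on the pan, the two brass weights and the other things on the bench where they are.

Things in the scene. Friction and masses are not known exactly. Their poses are not given: they have to be found in the camera images.
- balance: White balance fixed to the bench, 310 (x) by 230 (y) mm. Origin: centre of its underside, z = 0; its x axis points from the console (x -155 to -55 mm, 75 mm high, holds the two well blocks) to the clear draught shield (x -30 to 140, y -80 to 80 mm, on a 55 mm high base, rim 125 mm above the bench, pan inside); y to its left, z up. At yaw 0 the console is nearest the robot.
- lid (a joint): Lid opening, m: 0 = fully shut (at its stop, edges flush with the shield), 0.12 = fully open. It slides along the balance's y, opens towards +y, starts 0.06 to 0.11 open, has 1.5 N friction and stays where left. Clear plate, 170 (x) by 160 (y) by 6 mm, with an aluminium frame, lying level on the shield; top 131 mm above the bench (frame 133).
- lid_push (a point): Centre of the flat upright face of the lid's black wedge-shaped tab. The face looks to the balance's +y, is 70 mm wide (x), 131 to 161 mm above the bench, at x = 55 mm, y = 30 mm + the lid's opening from the balance's origin. On its -y side the tab slopes down to the lid over 40 mm: it cannot be pinched. Push the face towards -y to shut the lid.
- round_pod_rim (a point): Centre of the mouth of the round well, 46 mm in diameter, in a white block 62 x 62 x 24 mm on the console, its sides parallel to the balance's, its top 99 mm above the bench; the tare key is sunk in it. It stands 58 mm left or right (+y or -y) of the balance's origin at x = -105 mm; the square well has the other place.
- tare_key (a joint): How far the tare key is pressed, m: 0 = up, 0.006 = fully down. Its spring takes 1 N to start and 4 N fully down.
- tare_key_top (a point): Centre of the top face of the tare key: a round black cap 28 mm in diameter, 14 mm below the rim of the round well when up, 20 mm when fully down.
- square_pod_rim (a point): Centre of the mouth of the square well (46 x 46 mm) in a second white block of the same size and height. The calibration key, which is to be left alone, is sunk in it.
- cal_key (a joint): How far the calibration key (black, 27 mm square cap in the square well) is pressed, m: 0 = up. Leave it alone.
- beaker: Loose small glass beaker, 52 mm in diameter, 52 mm high, on the pan inside the shield; origin at its underside. Leave it alone.
- weight_small: Loose brass weight, 18 mm in diameter, 26 mm high, on the console between the two well blocks; origin at its underside.
- weight_large: Loose brass weight, 26 mm in diameter, 40 mm high, on the narrow ledge of the balance to the right (-y) of the shield; origin at its underside.
- flask: Loose conical glass flask, 72 mm wide, 98 mm high, on the bench; origin at its underside.
- jar: Loose amber jar with black cap, 48 mm in diameter, 70 mm high, on the bench; origin at its underside.
- dishes: Loose stack of clear dishes, 90 mm in diameter, 32 mm high, on the bench; origin at its underside.
- spatula: Loose steel spatula, 190 mm long, lying on the bench; origin at its underside.

How it is judged:
On the way, in this order (a step that is already met when the one before it is completed fails the run):
1. the lid of the draught shield is pushed fully shut (value of joint lid below 0.004 m), for 0.2 s.
2. with the lid shut, the tare key in the round well is held all the way down (value of joint tare_key above 0.0048 m and value of joint lid below 0.004 m), for 0.6 s.
At the end, for the whole second after the job is handed in: The lid is shut to within 4 mm, both keys are up again (within 1 mm), the beaker stands upright on the pan within 10 mm of where it was, and the weights, flask, jar, dishes and spatula lie within 20 mm of where they were (value of joint lid below 0.004 m and value of joint each of tare_key, cal_key below 0.001 m and angle between beaker's own z axis and vertical below 0.1 rad and linear speed of beaker below 0.02 m/s and distance of beaker from where it was at the start of the episode below 0.01 m and distance of each of weight_small, weight_large, flask, jar, dishes, spatula from where it was at the start of the episode below 0.02 m); the robot touches nothing.
It fails at once if the tare key is pressed (more than 3 mm) while the lid is open (more than 6 mm) (value of joint tare_key above 0.003 m and value of joint lid above 0.006 m).
It fails at once if the calibration key in the square well is pressed (more than 2 mm) (value of joint cal_key above 0.002 m).
It fails at once if the beaker on the pan is moved more than 10 mm, lifted or tipped (distance of beaker from where it was at the start of the episode above 0.01 m or angle between beaker's own z axis and vertical above 0.2 rad).
It fails at once if a weight, the flask, jar, dishes or spatula is lifted, carried or knocked more than 20 mm away (distance of any of weight_small, weight_large, flask, jar, dishes, spatula from where it was at the start of the episode above 0.02 m).
It also fails if it takes over 48 s, if anything falls off the work surface, if the arm or the gripper's body presses on something with over 40 N, if the wrist force passes 120 N, or if a joint passes its speed limit or range.

## Working session

There is one attempt and no reset: what is moved stays moved. The work goes in short steps, Python scripts to look and compute and a tool call to move; the robot and the scene stay as the last step left them, time stands still between calls to the robot, and variables do not carry over. Pictures are saved under pics/ and viewed, at most 10 in all, crops included, and the job is handed in when it is done.

Besides the shell and the picture viewer there is one more tool, called after "Call:" by a JSON object that holds its "method" and its "body", one argument or row to a line. drive_tool: Moves the arm, as the interface text tells. Its arguments: {"type":"object","properties":{"series":{"type":"array"}},"required":["series"]}

```bash
mkdir -p pics; python3 - <<'E'
from bench import robot, imaging
import cv2, numpy as np
np.set_printoptions(precision=4,suppress=True)
o=robot.get_obs(); print({k:o[k] for k in("time","tool_pos","ee_rot","width","wrist_force")})
for n in("top","side"):
    c=imaging.get_calibration(n); print(n,c)
    im=imaging.snapshot(n); cv2.imwrite(f"pics/{n}0.png",cv2.resize(im[:,:,::-1],(800,600),interpolation=cv2.INTER_CUBIC))
E
```

```text
{'time': 0.0, 'tool_pos': array([0.1606, 0.5255, 0.1995]), 'ee_rot': array([-3.1394, -0.0002,  2.8448]), 'width': 0.09393581844755934, 'wrist_force': array([-0.4745,  0.0011,  0.0795])}
top {'intrinsics': array([[459.3263,   0.    , 249.3475],
       [  0.    , 459.3263, 200.6629],
       [  0.    ,   0.    ,   1.    ]]), 'position': array([ 0.4669, -0.0176,  1.485 ]), 'rotation': array([ 0.0719, -0.0145, -1.5993])}
side {'intrinsics': array([[449.0577,   0.    , 256.6801],
       [  0.    , 449.0577, 192.3409],
       [  0.    ,   0.    ,   1.    ]]), 'position': array([ 0.3196, -0.921 ,  0.7887]), 'rotation': array([ 0.9513,  0.0131, -0.2613])}
```

View pics/top0.png

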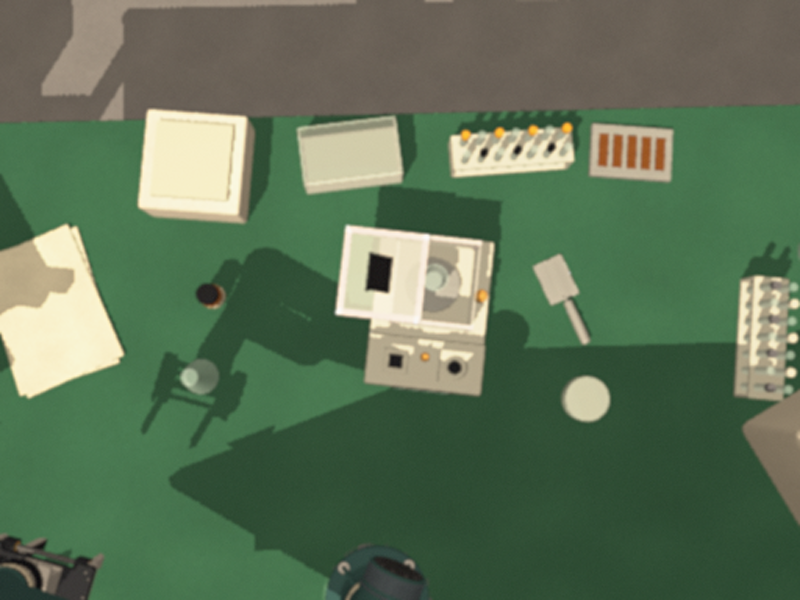

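View pics/side0.png

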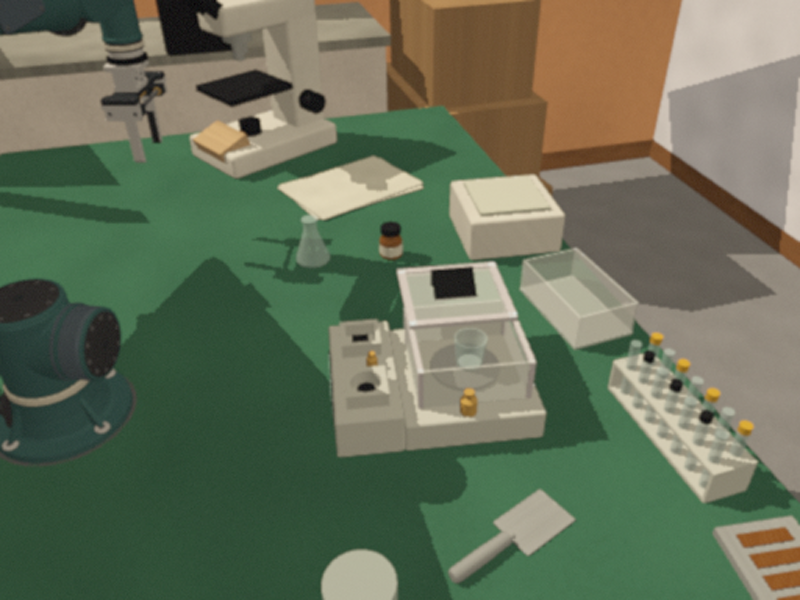

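Top view: balance mid-picture, the lid open to the left, its black tab at about (380,272). The square well is at (396,361) and the round well to its right at (455,367). The flask (200,377) and jar (210,295) stand to the left. I'll enlarge a crop of each view to fit the pose.

```bash
python3 - <<'E'
from bench import imaging
import cv2
a=imaging.snapshot("top")[138:258,208:328]; b=imaging.snapshot("side")[160:300,200:360]
cv2.imwrite("pics/topc.png",cv2.resize(a[:,:,::-1],None,fx=5,fy=5,interpolation=cv2.INTER_CUBIC))
cv2.imwrite("pics/sidec.png",cv2.resize(b[:,:,::-1],None,fx=4,fy=4,interpolation=cv2.INTER_CUBIC))
E
```

```text
(no output)
```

View pics/topc.png

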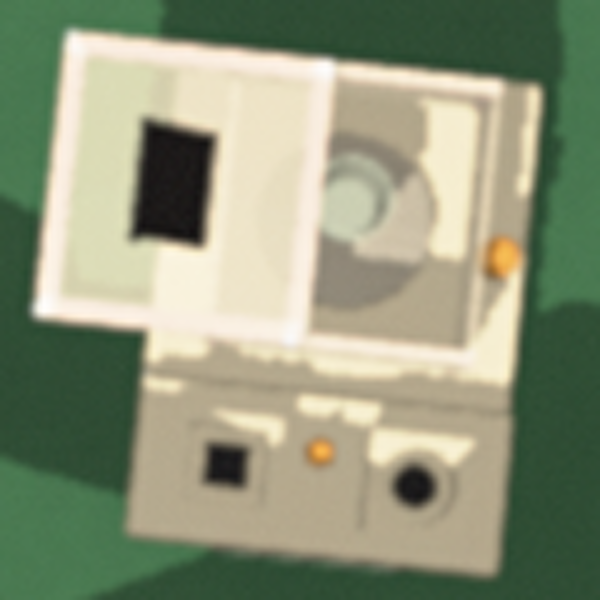

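View pics/sidec.png

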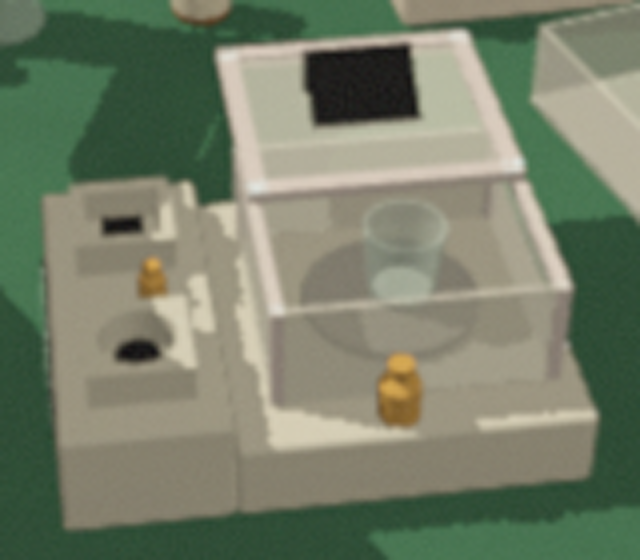

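```bash
cat > fit.py <<'E'
from bench import robot, imaging
import numpy as np
from scipy.spatial.transform import Rotation as R
from scipy.optimize import least_squares
np.set_printoptions(precision=4,suppress=True)
T=[(226,466,-105,58,85,0),(414,486,-105,-58,85,0),(127,533,-155,115,75,0),(497,575,-155,-115,75,0),(542,85,155,-115,55,0),
(503,78,140,-80,125,0),(475,365,-30,-80,125,0),(65,30,140,80,133,1),(33,318,-30,80,133,1),(332,60,140,-80,133,1),(298,345,-30,-80,133,1)]
S=[(65,443,-155,-115,75,0),(65,528,-155,-115,0,0),(597,412,155,-115,55,0),(275,310,-30,-80,125,0),(572,287,140,-80,125,0),
(255,190,-30,-80,133,1),(523,165,140,-80,133,1),(465,33,140,80,133,1),(217,50,-30,80,133,1)]
def proj(n,P):
    c=imaging.get_calibration(n); q=R.from_euler('xyz',c['rotation']).inv().apply(P-c['position'])*[1,-1,-1]
    u=q@c['intrinsics'].T; return u[:,:2]/u[:,2:]
def res(p):
    r=[]
    for n,A,k,u0,v0 in(("top",T,5,208,138),("side",S,4,200,160)):
        A=np.array(A,float); L=A[:,2:5]/1000; L[:,1]+=A[:,5]*p[3]
        W=R.from_euler('z',p[2]).apply(L)+[p[0],p[1],0]
        r.append(proj(n,W)-((A[:,:2]+.5)/k-.5+[u0,v0]))
    return np.vstack(r)
s=least_squares(lambda p:res(p).ravel(),[.45,0,0,.08],loss='soft_l1'); p=s.x
print(p); print(res(p).T)
w=lambda l:R.from_euler('z',p[2]).apply(np.array(l))+[p[0],p[1],0]
print("push",w([.055,.03+p[3],.146]),"shut",w([.055,.03,.146]),"tare",w([-.105,-.058,.085]))
o=robot.get_obs(); M=R.from_euler('xyz',o['ee_rot']).as_matrix(); print(M); print(o['tool_pos'],o['time'])
E
python3 fit.py
```

```text
[ 0.572  -0.1199 -0.1367  0.1018]
[[-0.1809  0.1002 -0.7556  0.0172 -0.1472 -0.7237 -0.7776 -0.1536 -0.2456
  -0.1131  0.6893 -1.5042  0.7057  1.3297 -0.1307 -0.0566 -1.2761  0.8592
   0.1799  0.2521]
 [-0.2667 -0.1384  0.6392  0.3701 -0.2513  0.7696 -0.2896  0.2736 -0.6742
   0.1618 -0.1763  0.1722  2.163   0.7568  0.6287 -0.5446  0.272   0.5318
  -1.1749 -0.5339]]
push [0.6444 0.0032 0.146 ] shut [ 0.6305 -0.0977  0.146 ] tare [ 0.46  -0.163  0.085]
[[-0.9563  0.2925 -0.0005]
 [ 0.2925  0.9563 -0.0012]
 [ 0.0001 -0.0013 -1.    ]]
[0.1608 0.5256 0.2   ] 0.2
```

The fit puts the balance at (0.572, -0.120) with yaw -0.137 and the lid 0.10 open; most residuals are under 1 px. The round well is on the right. Next I close the fingers, align with the balance and approach the tab's left side.

Call:
{"method": "drive_tool", "body": {
  "series": [
    [0,[-0.049,-0.025,0],[0,0,-0.032]],
    [0,[-0.097,-0.05,0],[0,0,-0.064]],
    [0,[-0.146,-0.076,0],[0,0,-0.096]],
    [0,[-0.195,-0.101,0],[0,0,-0.128]],
    [0,[-0.243,-0.127,0],[0,0,-0.16]]
  ]
}}

```text
time: 0.82
tool_pos: [0.3571, 0.3321, 0.2006]
ee_rot: [3.141, 0.0, 3.006]
wrist_force: [0.2, 0.6, 0.3]
width: 0.0474
finger_force: 0.0
```

```bash
cat > at.py <<'E'
from bench import robot
import numpy as np
from scipy.spatial.transform import Rotation as R
np.set_printoptions(precision=4,suppress=True)
o=robot.get_obs(); M=R.from_euler('xyz',o['ee_rot'])
B=R.from_euler('z',-.1367); b=lambda q:B.inv().apply(q-np.array([.572,-.1199,0]))
print("t",o['time'],"tcp balance frame",b(o['tool_pos']),"world",o['tool_pos'],"w",o['width'],"F bal",B.inv().apply(o['wrist_force']))
print("tool axes in balance",B.inv().apply(M.as_matrix().T),sep="\n")
E
python3 at.py
```

```text
t 0.825 tcp balance frame [-0.2745  0.4185  0.2006] world [0.3571 0.3321 0.2006] w 0.04737601469794195 F bal [0.0792 0.6073 0.3302]
tool axes in balance
[[-1.     -0.0012 -0.0001]
 [-0.0012  1.      0.0002]
 [ 0.0001  0.0002 -1.    ]]
```

Call:
{"method": "drive_tool", "body": {
  "series": [
    [0,[-0.043,-0.032,0],[0,0,0]],
    [0,[-0.087,-0.064,0],[0,0,0]],
    [0,[-0.13,-0.097,0],[0,0,0]],
    [0,[-0.174,-0.129,0],[0,0,0]],
    [0,[-0.217,-0.161,0],[0,0,0]]
  ]
}}

```text
time: 1.45
tool_pos: [0.5501, 0.1429, 0.2005]
ee_rot: [3.141, -0.0, 3.005]
wrist_force: [-0.3, 0.3, -0.1]
width: 0.001
finger_force: 0.0
```

Call:
{"method": "drive_tool", "body": {
  "series": [
    [0,[-0.04,-0.03,0],[0,0,0]],
    [0,[-0.08,-0.06,0],[0,0,0]],
    [0,[-0.112,-0.083,0],[0,0,0]],
    [0,[-0.112,-0.083,0.03],[0,0,0]],
    [0,[-0.112,-0.083,0.03],[0,0,0]]
  ]
}}

```text
time: 2.08
tool_pos: [0.6471, 0.0464, 0.1668]
ee_rot: [-3.141, -0.007, 3.004]
wrist_force: [0.4, -0.3, -1.3]
width: 0.0006
finger_force: 0.0
```

```bash
python3 at.py; python3 -c "
from bench import imaging;import cv2
cv2.imwrite('pics/side1.png',cv2.resize(imaging.snapshot('side')[100:300,180:400][:,:,::-1],None,fx=3,fy=3,interpolation=cv2.INTER_CUBIC))"
```

```text
t 2.075 tcp balance frame [0.0517 0.175  0.1668] world [0.6471 0.0464 0.1668] w 0.0006214260360093481 F bal [ 0.4443 -0.2037 -1.3283]
tool axes in balance
[[-1.      0.0009  0.0074]
 [ 0.0009  1.     -0.0007]
 [-0.0074 -0.0007 -1.    ]]
```

View pics/side1.png

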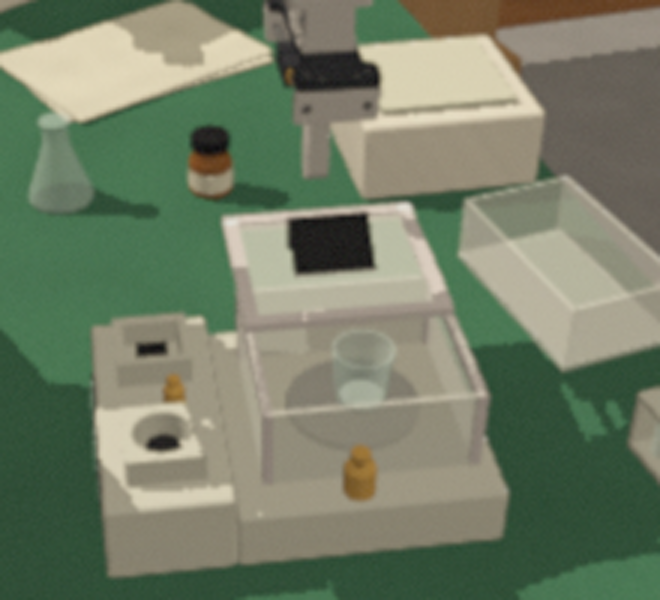

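The fingers are in line with the tab, but the tip (315,178) looks higher or further back than I expected. I'll project the predicted tip to check.

```bash
python3 at.py; python3 - <<'E'
import contextlib,io
with contextlib.redirect_stdout(io.StringIO()): from fit import *
M=M; t=o['tool_pos']
for n in(0,.025): 
  print(n,(proj("side",np.array([t+M[:,2]*n]))-[180,100])*3)
print("lid back corners, face top",(proj("side",np.array([w([-.03,.08+p[3],.133]),w([.14,.08+p[3],.133]),w([.055,.03+p[3],.161])]))-[180,100])*3)
E
```

```text
t 2.125 tcp balance frame [0.0524 0.1755 0.1689] world [0.6478 0.0468 0.1689] w 0.0006224035406028191 F bal [-0.2316 -0.4187 -0.0485]
tool axes in balance
[[-1.      0.0002  0.004 ]
 [ 0.0002  1.     -0.0003]
 [-0.004  -0.0003 -1.    ]]
0 [[315.2066 177.1037]]
0.025 [[314.4377 201.0929]]
lid back corners, face top [[222.3814 214.7734]
 [408.1647 200.1004]
 [326.8744 210.8918]]
```

```bash
python3 - <<'E'
import contextlib,io
with contextlib.redirect_stdout(io.StringIO()): from fit import *
import cv2
k=2.5
a=imaging.snapshot("top")[110:270,190:340][:,:,::-1]; b=imaging.snapshot("wrist")[:,:,::-1]
a=cv2.resize(a,None,fx=k,fy=k,interpolation=cv2.INTER_CUBIC); b=cv2.resize(b,(400,300))
s=imaging.snapshot("side")[100:230,240:340][:,:,::-1]; s=cv2.resize(s,None,fx=4,fy=4,interpolation=cv2.INTER_CUBIC)
im=np.zeros((600,800,3),np.uint8); im[:400,:375]=a; im[:300,400:]=b; im[300:600,400:800]=s[200:500] if s.shape[0]>=500 else 0
cv2.imwrite("pics/mix.png",im)
t=robot.get_obs()['tool_pos']; 
for n in(-.072,0,.025): P=np.array([t+[0,0,-n]]); print(n,"top",(proj("top",P)-[190,110])*k,"side",(proj("side",P)-[240,100])*4+[400,100])
E
```

```text
-0.072 top [[ 67.3475 143.315 ]] side [[584.7011 234.1395]]
0 top [[ 70.8451 152.3411]] side [[581.9765 331.0193]]
0.025 top [[ 71.9722 155.25  ]] side [[581.0747 363.0831]]
```

View pics/mix.png

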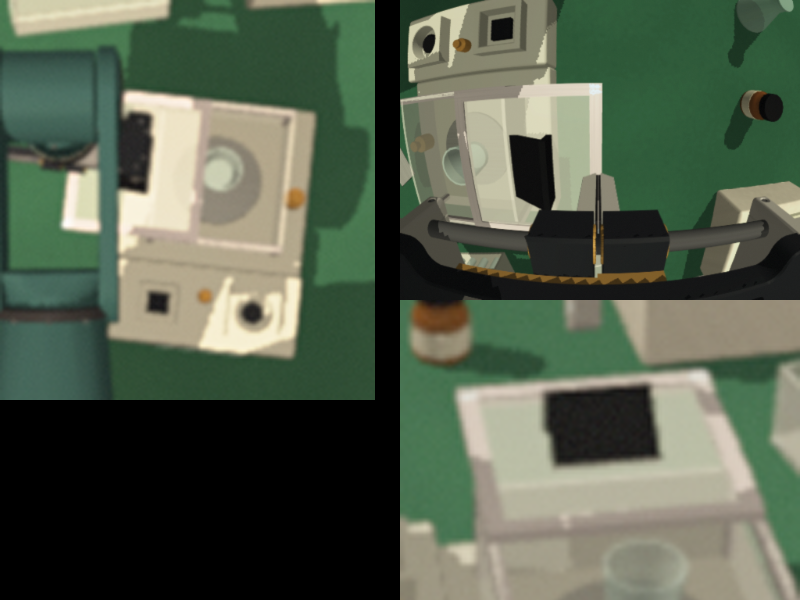

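```bash
python3 - <<'E'
import contextlib,io
with contextlib.redirect_stdout(io.StringIO()): from fit import *
c=imaging.get_calibration("wrist"); o=robot.get_obs(); t=o['tool_pos']; M=R.from_euler('xyz',o['ee_rot']).as_matrix()
print("cam in tool",M.T@(c['position']-t))
K=c['intrinsics']
def pw(P):
    q=R.from_euler('xyz',c['rotation']).inv().apply(P-c['position'])*[1,-1,-1]
    th=np.arctan2(np.hypot(q[0],q[1]),q[2]); return (K[:2,2]+K[0,0]*th*q[:2]/np.hypot(q[0],q[1]))/1.28+[400,0]
for n in(-.02,0,.006,.025): print(n,pw(t+M[:,2]*n), pw(t+M@[-.008,.0125,n]))
for l in([.09,.03+p[3],.161],[.02,.03+p[3],.161],[.02,.03+p[3],.131],[-.03,.08+p[3],.133],[-.105,-.058,.099]): print(l,pw(w(l)))
E
```

```text
cam in tool [ 0.0788 -0.0001 -0.1838]
-0.02 [598.1622 191.6986] [613.9231 200.6415]
0 [598.1437 181.6234] [612.4798 189.9634]
0.006 [598.1387 178.9507] [612.093  187.1178]
0.025 [598.1246 171.3654] [610.9861 179.0137]
[0.09, np.float64(0.1318261383460036), 0.161] [552.6805 210.624 ]
[0.02, np.float64(0.1318261383460036), 0.161] [547.4094 140.6146]
[0.02, np.float64(0.1318261383460036), 0.131] [553.6604 133.7338]
[-0.03, np.float64(0.18182613834600359), 0.133] [603.9961  82.4895]
[-0.105, -0.058, 0.099] [423.4872  42.0413]
```

```bash
python3 - <<'E'
import contextlib,io
with contextlib.redirect_stdout(io.StringIO()): from fit import *
import cv2
M=R.from_euler('xyz',[-3.1394,-.0002,2.8448]).as_matrix(); t=np.array([.1606,.5255,.1995])
for n in(0,.025):print(n,[ (proj("side",np.array([t+M@[0,s*.053,n]]))/.64).round(1) for s in(-1,1)])
cv2.imwrite("pics/wrist1.png",cv2.resize(imaging.snapshot("wrist")[:280,:260][:,:,::-1],None,fx=2.1,fy=2.1,interpolation=cv2.INTER_CUBIC))
E
```

```text
0 [array([[141.1, 165.1]]), array([[157.9, 144.1]])]
0.025 [array([[143.9, 176.6]]), array([[160.4, 155.1]])]
```

View pics/wrist1.png

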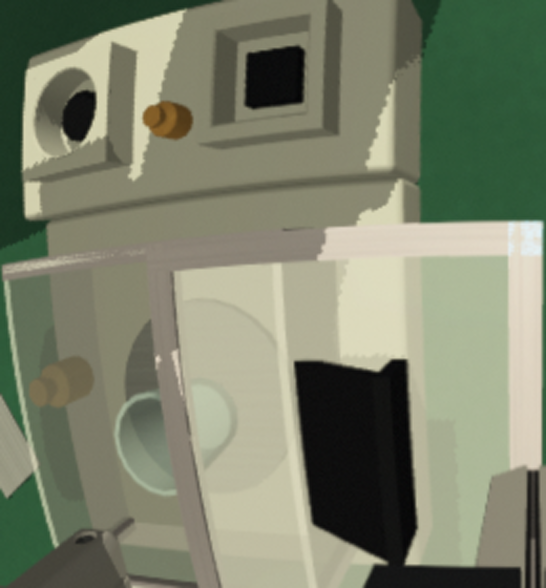

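The side and wrist views both put the visible fingertip about at the TCP, not 25 mm ahead of it. I'll settle it by touch: a gentle descent onto the lid frame, in small steps.

Call:
{"method": "drive_tool", "body": {
  "series": [
    [0,[-0.003,0,0.004],[0,0,0]],
    [0,[-0.003,0,0.008],[0,0,0]],
    [0,[-0.003,0,0.008],[0,0,0]]
  ]
}}

```text
time: 2.7
tool_pos: [0.6514, 0.0466, 0.162]
ee_rot: [-3.142, -0.001, 3.005]
wrist_force: [-0.4, -0.1, 0.2]
width: 0.0004
finger_force: 0.0
```

Call:
{"method": "drive_tool", "body": {
  "series": [
    [0,[0,0,0.002],[0,0,0]],
    [0,[0,0,0.005],[0,0,0]],
    [0,[0,0,0.005],[0,0,0]]
  ]
}}

```text
time: 3.08
tool_pos: [0.6515, 0.0465, 0.1572]
ee_rot: [3.142, -0.001, 3.005]
wrist_force: [0.7, 0.4, 0.1]
width: 0.0005
finger_force: 0.0
```

Call:
{"method": "drive_tool", "body": {
  "series": [
    [0,[0,0,0.002],[0,0,0]],
    [0,[0,0,0.004],[0,0,0]],
    [0,[0,0,0.004],[0,0,0]]
  ]
}}

```text
time: 3.45
tool_pos: [0.6516, 0.0465, 0.1534]
ee_rot: [3.142, -0.001, 3.005]
wrist_force: [-0.2, 0.4, 0.2]
width: -0.0
finger_force: 0.0
```

Call:
{"method": "drive_tool", "body": {
  "series": [
    [0,[0,0,0.003],[0,0,0]],
    [0,[0,0,0.005],[0,0,0]],
    [0,[0,0,0.005],[0,0,0]]
  ]
}}

```text
time: 3.82
tool_pos: [0.6516, 0.0465, 0.1483]
ee_rot: [3.142, -0.001, 3.005]
wrist_force: [0.4, -0.8, -0.2]
width: 0.0004
finger_force: 0.0
```

Call:
{"method": "drive_tool", "body": {
  "series": [
    [0,[0,0,0.003],[0,0,0]],
    [0,[0,0,0.005],[0,0,0]],
    [0,[0,0,0.005],[0,0,0]]
  ]
}}

```text
time: 4.2
tool_pos: [0.6515, 0.0465, 0.1433]
ee_rot: [3.142, -0.001, 3.005]
wrist_force: [-0.7, -0.1, 0.1]
width: 0.0004
finger_force: 0.0
```

Call:
{"method": "drive_tool", "body": {
  "series": [
    [0,[0,-0.01,0],[0,0,0]],
    [0,[0,-0.02,0],[0,0,0]],
    [0,[0,-0.03,0],[0,0,0]],
    [0,[0,-0.04,0],[0,0,0]],
    [0,[0,-0.05,0],[0,0,0]]
  ]
}}

```text
time: 4.82
tool_pos: [0.6449, -0.0034, 0.1438]
ee_rot: [3.141, 0.0, 3.005]
wrist_force: [0.4, 1.5, 0.6]
width: 0.0003
finger_force: 0.9
```

```bash
python3 at.py; python3 -c "
from bench import imaging;import cv2
cv2.imwrite('pics/side2.png',cv2.resize(imaging.snapshot('side')[120:270,220:380][:,:,::-1],None,fx=4,fy=4,interpolation=cv2.INTER_CUBIC))"
```

```text
t 4.825 tcp balance frame [0.0563 0.1254 0.1438] world [ 0.6449 -0.0034  0.1438] w 0.0002791040646081722 F bal [0.1669 1.514  0.5557]
tool axes in balance
[[-1.      0.0001 -0.0002]
 [ 0.0001  1.      0.001 ]
 [ 0.0002  0.001  -1.    ]]
```

View pics/side2.png

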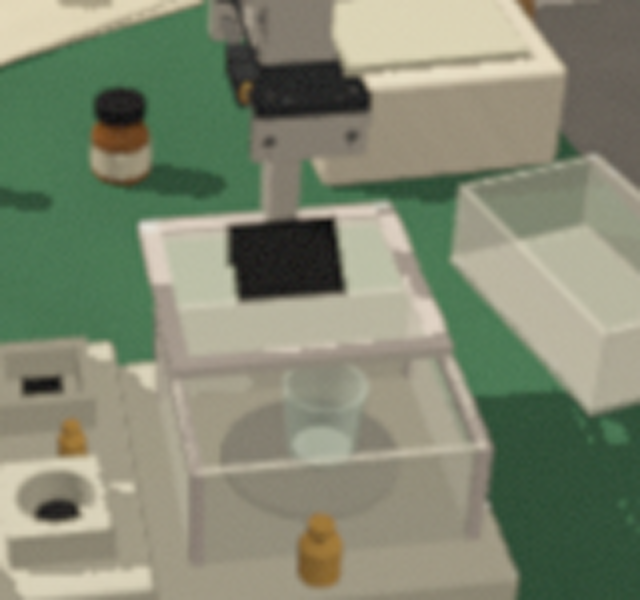

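The fingers are pushing the tab face (tip at about (280,218) behind the black tab) with 1.5 N, and the lid is sliding. I'll carry on.

Call:
{"method": "drive_tool", "body": {
  "series": [
    [0,[0,-0.014,0],[0,0,0]],
    [0,[0,-0.028,0],[0,0,0]],
    [0,[0,-0.042,0],[0,0,0]],
    [0,[0,-0.056,0],[0,0,0]],
    [0,[0,-0.07,0],[0,0,0]]
  ]
}}

```text
time: 5.5
tool_pos: [0.6351, -0.0735, 0.1438]
ee_rot: [3.142, -0.0, 3.005]
wrist_force: [-0.2, 2.6, 1.0]
width: 0.0006
finger_force: 1.0
```

Call:
{"method": "drive_tool", "body": {
  "series": [
    [0,[0,-0.004,0],[0,0,0]],
    [0,[0,-0.007,0],[0,0,0]],
    [0,[0,-0.01,0],[0,0,0]],
    [0,[0,-0.013,0],[0,0,0]],
    [0,[0,-0.013,0],[0,0,0]]
  ]
}}

```text
time: 6.12
tool_pos: [0.6336, -0.0856, 0.1436]
ee_rot: [-3.141, 0.0, 3.005]
wrist_force: [-0.8, 0.3, -1.2]
width: 0.0001
finger_force: 0.2
```

```bash
python3 at.py
```

```text
t 6.125 tcp balance frame [0.0563 0.0424 0.1436] world [ 0.6336 -0.0856  0.1436] w 0.000100230345308123 F bal [-0.8109  0.2129 -1.1932]
tool axes in balance
[[-1.      0.0002 -0.    ]
 [ 0.0002  1.     -0.0005]
 [ 0.     -0.0005 -1.    ]]
```

Not yet at the stop; I'll push a few mm more until the force rises.

Call:
{"method": "drive_tool", "body": {
  "series": [
    [0,[0,-0.002,0],[0,0,0]],
    [0,[0,-0.004,0],[0,0,0]],
    [0,[0,-0.004,0],[0,0,0]]
  ]
}}

```text
time: 6.5
tool_pos: [0.6334, -0.0871, 0.1436]
ee_rot: [3.138, 0.0, 3.006]
wrist_force: [1.0, 5.7, 1.1]
width: 0.0007
finger_force: 2.9
```

Call:
{"method": "drive_tool", "body": {
  "series": [
    [0,[0,-0.003,0],[0,0,0]],
    [0,[0,-0.003,0],[0,0,0]],
    [0,[0,-0.003,0],[0,0,0]]
  ]
}}

```text
time: 6.88
tool_pos: [0.6333, -0.0871, 0.1436]
ee_rot: [3.133, 0.0, 3.008]
wrist_force: [1.1, 11.8, 0.7]
width: 0.0007
finger_force: 5.7
```

```bash
python3 at.py
```

```text
t 6.875 tcp balance frame [0.0563 0.0408 0.1436] world [ 0.6333 -0.0871  0.1436] w 0.0007119451692415241 F bal [-0.5527 11.807   0.7125]
tool axes in balance
[[-1.     -0.0035 -0.0001]
 [-0.0035  1.      0.0088]
 [ 0.      0.0088 -1.    ]]
```

Firmly at the stop (11.8 N, no motion). Next I back off, rise and go over the round well.

Call:
{"method": "drive_tool", "body": {
  "series": [
    [0,[0,0.022,0],[0,0,0]],
    [0,[0,0.022,-0.055],[0,0,0]],
    [0,[0.04,0.01,-0.06],[0,0,0]],
    [0,[0.085,-0.025,-0.06],[0,0,0]],
    [0,[0.125,-0.06,-0.06],[0,0,0]]
  ]
}}

```text
time: 7.5
tool_pos: [0.4992, -0.1353, 0.2039]
ee_rot: [-3.139, 0.0, 3.006]
wrist_force: [-0.1, -0.8, -0.2]
width: 0.0004
finger_force: 0.0
```

Call:
{"method": "drive_tool", "body": {
  "series": [
    [0,[0.036,-0.034,0],[0,0,0]],
    [0,[0.036,-0.034,0.02],[0,0,0]],
    [0,[0.036,-0.034,0.04],[0,0,0]],
    [0,[0.036,-0.034,0.04],[0,0,0]]
  ]
}}

```text
time: 8.0
tool_pos: [0.459, -0.1632, 0.162]
ee_rot: [3.142, -0.004, 3.004]
wrist_force: [0.3, 0.4, 0.7]
width: 0.0002
finger_force: 0.0
```

```bash
python3 at.py; python3 - <<'E'
from bench import imaging;import cv2,numpy as np
im=np.zeros((600,800,3),np.uint8)
s=cv2.resize(imaging.snapshot('side')[140:290,200:350][:,:,::-1],(400,400),interpolation=cv2.INTER_CUBIC)
w=cv2.resize(imaging.snapshot('wrist')[130:290,180:340][:,:,::-1],(400,400),interpolation=cv2.INTER_CUBIC)
cv2.imwrite('pics/well.png',np.hstack([s,w]))
E
```

```text
t 8.0 tcp balance frame [-0.106  -0.0583  0.162 ] world [ 0.459  -0.1632  0.162 ] w 0.00017906507724380343 F bal [0.2091 0.396  0.7304]
tool axes in balance
[[-1.      0.0006  0.0038]
 [ 0.0006  1.      0.    ]
 [-0.0038  0.     -1.    ]]
```

View pics/well.png

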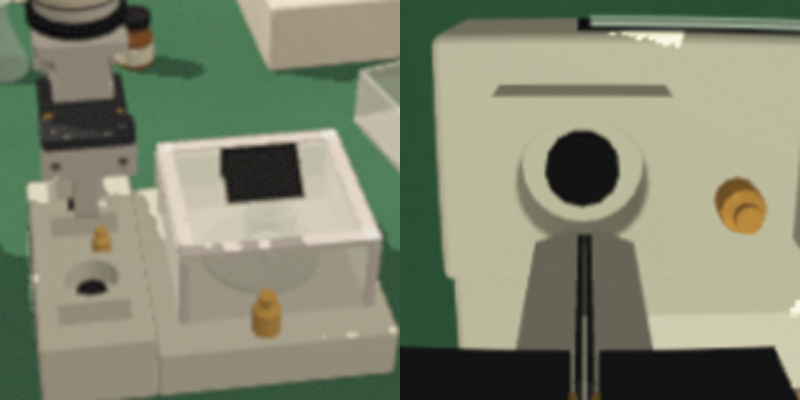

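The lid is flush, and in the wrist view the fingers line up sideways with the key at (582,168). I'll check the remaining fore-aft offset with the calibration.

```bash
python3 - <<'E'
import contextlib,io
with contextlib.redirect_stdout(io.StringIO()): from fit import *
c=imaging.get_calibration("wrist"); o=robot.get_obs(); t=o['tool_pos']; M=R.from_euler('xyz',o['ee_rot']).as_matrix(); K=c['intrinsics']
px=np.array([(582+.5-400)/2.5-.5+180,168.5/2.5-.5+130])-K[:2,2]; r=np.hypot(*px); th=r/K[0,0]
d=R.from_euler('xyz',c['rotation']).apply(np.array([*(px/r*np.sin(th)),np.cos(th)])*[1,-1,-1])
P=c['position']+d*(.085-c['position'][2])/d[2]; print("key seen",P,"fit",w([-.105,-.058,.085]),"in tool",M.T@(P-t))
tip=np.array([(584.5-400)/2.5-.5+180,235.5/2.5-.5+130])-K[:2,2]; r=np.hypot(*tip); th=r/K[0,0]
d=M.T@R.from_euler('xyz',c['rotation']).apply(np.array([*(tip/r*np.sin(th)),np.cos(th)])*[1,-1,-1]); C=M.T@(c['position']-t)
for x in(0,.008): print("tip n if edge x=",x,(C+d*(x-C[0])/d[0])[2])
E
```

```text
key seen [ 0.4587 -0.1643  0.085 ] fit [ 0.46  -0.163  0.085] in tool [ 0.0017 -0.001   0.0791]
tip n if edge x= 0 0.01618248493481514
tip n if edge x= 0.008 -0.00410794985048174
```

Call:
{"method": "drive_tool", "body": {
  "series": [
    [0,[0.001,-0.001,0.02],[0,0,0]],
    [0,[0.001,-0.001,0.04],[0,0,0]],
    [0,[0.001,-0.001,0.05],[0,0,0]],
    [0,[0.001,-0.001,0.05],[0,0,0]]
  ]
}}

```text
time: 8.6
tool_pos: [0.4592, -0.1642, 0.1137]
ee_rot: [-3.142, -0.0, 3.005]
wrist_force: [-0.4, 0.3, -0.7]
width: 0.0007
finger_force: 0.0
```

Call:
{"method": "drive_tool", "body": {
  "series": [
    [0,[0,0,0.006],[0,0,0]],
    [0,[0,0,0.012],[0,0,0]],
    [0,[0,0,0.012],[0,0,0]]
  ]
}}

```text
time: 8.98
tool_pos: [0.4589, -0.1641, 0.1012]
ee_rot: [3.141, -0.001, 3.005]
wrist_force: [-0.4, -0.4, -0.2]
width: 0.0001
finger_force: 0.0
```

```bash
python3 at.py
```

```text
t 8.975 tcp balance frame [-0.106  -0.0592  0.1012] world [ 0.4589 -0.1641  0.1012] w 0.00012752014059837138 F bal [-0.3568 -0.4113 -0.2287]
tool axes in balance
[[-1.      0.0001  0.0009]
 [ 0.0001  1.      0.0003]
 [-0.0009  0.0003 -1.    ]]
```

Call:
{"method": "drive_tool", "body": {
  "series": [
    [0,[0,0,0.005],[0,0,0]],
    [0,[0,0,0.009],[0,0,0]],
    [0,[0,0,0.009],[0,0,0]]
  ]
}}

```text
time: 9.35
tool_pos: [0.4589, -0.1641, 0.0921]
ee_rot: [3.141, -0.001, 3.005]
wrist_force: [-0.7, 0.4, -0.9]
width: 0.0004
finger_force: 0.0
```

Call:
{"method": "drive_tool", "body": {
  "series": [
    [0,[0,0,0.002],[0,0,0]],
    [0,[0,0,0.005],[0,0,0]],
    [0,[0,0,0.005],[0,0,0]]
  ]
}}

```text
time: 9.72
tool_pos: [0.459, -0.1642, 0.0873]
ee_rot: [3.141, -0.001, 3.005]
wrist_force: [0.2, 0.4, 0.1]
width: 0.0003
finger_force: 0.0
```

Call:
{"method": "drive_tool", "body": {
  "series": [
    [0,[0,0,0.003],[0,0,0]],
    [0,[0,0,0.005],[0,0,0]],
    [0,[0,0,0.005],[0,0,0]]
  ]
}}

```text
time: 10.1
tool_pos: [0.459, -0.1642, 0.0824]
ee_rot: [3.141, -0.0, 3.005]
wrist_force: [0.0, 0.1, -0.4]
width: 0.0003
finger_force: 0.0
```

Call:
{"method": "drive_tool", "body": {
  "series": [
    [0,[0,0,0.002],[0,0,0]],
    [0,[0,0,0.004],[0,0,0]],
    [0,[0,0,0.004],[0,0,0]]
  ]
}}

```text
time: 10.48
tool_pos: [0.4593, -0.1643, 0.0789]
ee_rot: [-3.142, 0.0, 3.005]
wrist_force: [-0.1, 0.3, 2.6]
width: 0.0005
finger_force: 0.8
```

Contact at 2.6 N, so the key is about half down. I'll press it fully and hold.

Call:
{"method": "drive_tool", "body": {
  "series": [
    [0,[0,0,0.003],[0,0,0]],
    [0,[0,0,0.006],[0,0,0]],
    [0,[0,0,0.006],[0,0,0]],
    [0,[0,0,0.006],[0,0,0]],
    [0,[0,0,0.006],[0,0,0]]
  ]
}}

```text
time: 11.1
tool_pos: [0.4595, -0.1644, 0.0743]
ee_rot: [-3.141, 0.001, 3.005]
wrist_force: [-2.2, 1.8, 8.3]
width: 0.0004
finger_force: 4.6
```

Call:
{"method": "drive_tool", "body": {
  "series": [
    [0,[0,0,0.002],[0,0,0]],
    [0,[0,0,0.002],[0,0,0]],
    [0,[0,0,0.002],[0,0,0]],
    [0,[0,0,0.002],[0,0,0]],
    [0,[0,0,0.002],[0,0,0]]
  ]
}}

```text
time: 11.72
tool_pos: [0.4596, -0.1644, 0.0741]
ee_rot: [-3.141, 0.002, 3.005]
wrist_force: [-5.6, 2.8, 17.0]
width: 0.0005
finger_force: 8.3
```

Call:
{"method": "drive_tool", "body": {
  "series": [
    [0,[0,0,0],[0,0,0]],
    [0,[0,0,0],[0,0,0]],
    [0,[0,0,0],[0,0,0]]
  ]
}}

```text
time: 12.1
tool_pos: [0.4595, -0.1644, 0.0741]
ee_rot: [-3.141, 0.002, 3.005]
wrist_force: [-6.0, 2.8, 16.6]
width: 0.0003
finger_force: 8.3
```

Call:
{"method": "drive_tool", "body": {
  "series": [
    [0,[0,0,-0.01],[0,0,0]],
    [0,[0,0,-0.03],[0,0,0]],
    [0,[0,0,-0.06],[0,0,0]],
    [0,[0,0,-0.1],[0,0,0]],
    [0,[0,0,-0.13],[0,0,0]]
  ]
}}

```text
time: 12.72
tool_pos: [0.4593, -0.1643, 0.2017]
ee_rot: [-3.142, 0.001, 3.005]
wrist_force: [-0.0, -0.3, -0.2]
width: 0.0003
finger_force: 0.0
```

Call:
{"method": "drive_tool", "body": {
  "series": [
    [0,[0.04,0,0],[0,0,0]],
    [0,[0.08,0,0],[0,0,0]],
    [0,[0.1,0,0],[0,0,0]],
    [0,[0.1,0,0],[0,0,0]]
  ]
}}

```text
time: 13.22
tool_pos: [0.3595, -0.1505, 0.2004]
ee_rot: [-3.142, 0.001, 3.004]
wrist_force: [1.1, -0.5, -0.6]
width: 0.0002
finger_force: 0.0
```

```bash
python3 -c "
from bench import imaging;import cv2
cv2.imwrite('pics/end.png',cv2.resize(imaging.snapshot('side')[:,:,::-1],(800,600),interpolation=cv2.INTER_CUBIC))"
```

```text
(no output)
```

View pics/end.png

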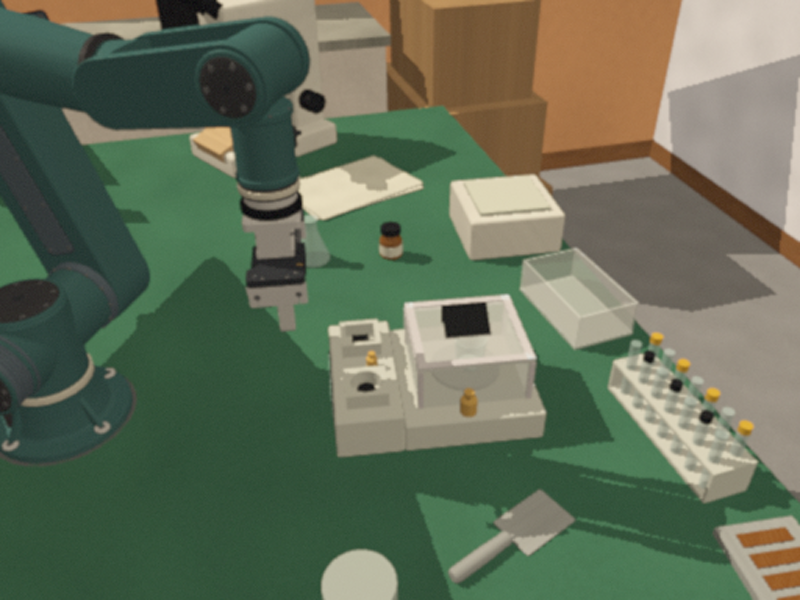

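The lid is flush and shut, the arm is clear, and the weights (372,357) and (469,403), flask, jar and other things stand where they were. I'll hand in.

```bash
python3 -c "
from bench import robot; print(robot.close_job())"
```

```text
the job is handed in; nothing more can be done
None
```

I pushed the draught-shield lid shut against its stop, pressed the tare key in the round well until it bottomed out, held it for about a second and let it come back up. I then moved the arm clear and handed the job in at about 13 s; the hand-in gave no verdict.

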